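Take the sloping stack apart: tins to the tray, spacer plates to their pile

ROBOT

A 6-joint arm with a two-finger parallel gripper is mounted at the origin on a cart in front of the work surface, level with it; the furniture and walls round the work are solid. World frame = base frame: x ahead of the robot, y to its left, z up, the work surface at z = 0. Lengths are in m, angles in rad, forces in N, time in s.
With the tool pointing down it reaches from about 0.35 to 0.775 m from the base axis. Payload 5.5 kg.
Tool frame: the origin (TCP) lies midway between the tips of the shut fingers; the grasp point (between the pads) lies grip_point_offset behind it (grip_point_offset is the distance from the TCP to the grasp point, in m); z points along the fingers, y is the direction in which the jaws open and shut (so a half turn about z gives the same grasp; the last joint's range is limited). The gripper opens to 85 mm and grips with 20 to 120 N. Pads are 22 mm wide; open, the fingers measure 114 mm over their backs; the gripper's body (76 mm by 85 mm) begins 54 mm behind the grasp point. The pads swing forward as they close: fully open they stand 13 mm farther back than shut.
Start: joints at [-1.466, 0.313, 0.046, 1.304, 0, 1.431], TCP at [0.139, -0.558, 0.231] pointing down, gripper open.
Joint ranges: [-2.76, 2.76], [-0.86, 1.69], [-1.03, 1.26], [-2.2, 2.34], [-1.47, 1.5], [-3.14, 3.14]. Speed limits (rad/s): [2.57, 2.57, 3.14, 3.14, 3.14, 3.14].

INTERFACE

Orientations are given as a unit quaternion [w, x, y, z].
In Python, from workcell import * gives the robot as it stands.
- The arm moves only by the tool send_rows, never from a script. Its argument "series" is one flat list of numbers, 7 for each row, row after row: the shift along the tool's x, y, z in cm, then the turn, a rotation vector about the tool's x, y, z in degrees, then the opening, from 0 (shut) to 1 (fully open). A call has 1 to 10 rows; each row is the pose to reach, as a shift and turn from the pose commanded when the call began, along the tool's axes at that moment; what a row does not reach only later rows make up. A row lasts 1/12 s, in which the tool goes at most 41.7 mm and 7.16 degrees, less where a joint would pass 70% of its speed; a pose out of reach is approached as far as the arm can. A call with a gripper value outside its range is refused whole. The fingers move at their own pace and stop on an object; "newtons" is the grip in N (left out, the last holds). Time passes only in rows, so rows that repeat a pose let the fingers close. It gives the time, the measured TCP pose, the force and the opening at its end, in the units of the state.
- get_state(): the state, without advancing time (a new reading comes with each control period).
- read_camera(name): name is "scene" or "top"; returns the picture (420x560x3 uint8, blue, green, red); there is no depth.
- camera_info(name): a dict with "K" (3x3 intrinsics, pixels), "xyz" and "attitude" of the camera in the world. Camera axes: x right, y down, z forward; pixel columns grow to the right and rows downward; lengths in m; the calibration is good to about 2 mm. A picture is of the moment at which its call begins. camera_info takes no time and is no camera call.
- hand_in(): hands the job in, once; it reports no verdict.
Trained networks look in the newest picture that a camera, given by its name, has taken for a name from the list of things; names that differ only in an ending like _2 or _b are one class to them, and where a whole thing is asked for, a point or a joint stands for the part that bears it (a point fixed in the world has none). Each returns a list of dicts, best first, with "p" (0 to 1); they miss things now and then, are a little off and sometimes report something else, mostly with a low value. They report only what shows in the picture. A call takes as long as a camera call.
- silhouettes(camera, label): "pixels" (420x560 bool, what is visible of it) and "box" ([left, top, width, height] in pixels, round what is visible of it).
The state is a dict: "clock": time; "joint_pos": joint angles; "qvel": joint speeds; "tau": joint torques, N m; "tcp_pos": TCP position; "orientation": TCP orientation; "wrist_force": force on the tool from outside, world axes, zero at the start; "ft_torque": the same for the moment, N m; "finger_gap": finger opening in m.
Only numpy, scipy, OpenCV 4.12 (cv2) and the standard library are available. Lean on these libraries where they do the work, as an engineer would, in place of code of your own. Each camera call takes 0.05 s, during which the arm holds its last target. There are 200 camera calls.

TASK

Unload the stack in the sloping cradle: stand the two tins lid up, side by side on the floor of the shallow tray, and lay the two square spacer plates flat and squared up on the single plate that already lies on the bench, so that the three make one neat pile. Set everything down gently without dropping it, never turn a tin over, leave the first plate where it lies, and do not disturb the other things on the bench.

Things in the scene. Friction and masses are not known exactly. Their poses are not given: they have to be found in the camera images.
- cradle: Fixed sloping stand of bare aluminium sheet that holds the stack; foot 130 (x) x 80 (y) mm. Origin: centre of the foot's underside on the bench; z up. Its bed slopes 30 degrees down towards the cradle's own -x side, which roughly faces the robot. Both sides (+y, -y) and the top are open.
- cradle_bed (a point): Middle of the bed's upper face (96 mm along the slope x 80 mm), 55 mm above the cradle's origin. Two round steel rods (8 mm thick, 62 mm long, 30 mm apart) stand square to the bed 37 mm downhill of this point and keep the stack from sliding off; behind them the bed ends in a 14 mm lip.
- tin_high: Round closed tin, 57 mm wide, 22.5 mm tall, about 60 g, the lid 10 mm tall and 2 mm wider than the body; lies in the stack between the two spacer plates. Origin: centre of its underside; own z points out through the lid. In the cradle its z leans 30 degrees from vertical, square to the bed, and its axis is 8 mm downhill of the plates' centres.
- tin_low: Tin of the same kind at the bottom of the stack, lying on the cradle's bed. Origin and axes as for tin_high.
- plate_high: Square steel spacer plate, 66 x 66 x 6 mm, about 160 g, with four small dark dots; on top of the stack. Origin: centre of its underside; own z square to the plate, away from the bed; x and y along its edges (y level across the cradle at the start). From the bed upwards the stack is: tin_low, plate_low, tin_high, plate_high; nothing is fastened.
- plate_low: Spacer plate of the same kind, between the two tins in the stack. Origin and axes as for plate_high.
- plate_base: Spacer plate of the same kind, loose, lying flat and alone on the bench: the first of the pile. Origin: centre of its underside; x and y along its edges.
- tray: Fixed shallow steel tray, outside 86 (x) x 140 (y) mm, lips 3 mm thick and 7 mm high in all, floor 3 mm thick. Origin: centre of its underside; its long side is its y axis; there is room for the two tins side by side along y.
- beaker: Bystander: empty glass beaker, 53 mm wide, 70 mm tall. Origin: centre of its underside.
- jar: Bystander: small screw jar with black cap, 44 mm wide, 46 mm tall. Origin: centre of its underside.
- cuvette_box: Bystander: small closed white box 34 x 46 x 25 mm. Origin: centre of its underside.
- wash_bottle: Bystander: tall white wash bottle with red spout, 65 x 102 mm over all, 213 mm tall. Origin: centre of its underside's extents; the body (58 mm wide) stands 19 mm to its own +y, the spout reaches over to -y.
- flask: Bystander: conical glass flask, 64 mm wide, 104 mm tall. Origin: centre of its underside.
- column_oven: Fixed tall grey instrument cabinet on the left of the work, 420 mm tall. Origin on the bench beneath it; its front face is 191 mm to its own -x (a handle and a knob stand some 40 mm farther out), its right side wall 176 mm to its own -y, its left side 84 mm to its own +y, its back 209 mm to its own +x. Swing the arm round in front of it.
- amber_bottle: Tall brown glass bottle at the right, fixed, 136 mm wide, 310 mm tall. Origin: centre of its underside.

How it is judged:
At the end, for the whole second after the job is handed in: Both tins stand on the tray's floor, lid up, side by side; both plates of the stack lie flat on the plate that lay on the bench, their centres within 10 mm of its centre and their edges within 10 degrees of parallel to its edges; all at rest and released (horizontal distance between each of plate_high, plate_low and plate_base below 0.01 m and angle between each of plate_high, plate_low, plate_base's own z axis and vertical below 0.06 rad and height (world z) of plate_high between 0.003 and 0.016 m and (angle between the x axis of plate_high and the x axis of plate_base, either way round below 0.18 rad or angle between the x axis of plate_high and the y axis of plate_base, either way round below 0.18 rad) and height (world z) of plate_low between 0.003 and 0.016 m and (angle between the x axis of plate_low and the x axis of plate_base, either way round below 0.18 rad or angle between the x axis of plate_low and the y axis of plate_base, either way round below 0.18 rad) and height (world z) of plate_base below 0.003 m and x of tin_high in the frame of tray between -0.02 and 0.02 m and y of tin_high in the frame of tray between -0.055 and 0.055 m and z of each of tin_high, tin_low in the frame of tray below 0.006 m and angle between each of tin_high, tin_low's own z axis and vertical below 0.08 rad and x of tin_low in the frame of tray between -0.02 and 0.02 m and y of tin_low in the frame of tray between -0.055 and 0.055 m and linear speed of each of plate_high, plate_low, tin_high, tin_low, plate_base below 0.02 m/s and contact force between each of plate_high, plate_low, tin_high, tin_low and the fingers below 0.1 N); the robot touches nothing.
It fails at once if a bystander is shifted more than 25 mm or tipped over (distance of any of beaker, jar, cuvette_box, wash_bottle, flask from where it was at the start of the episode above 0.025 m or angle between any of beaker, jar, cuvette_box, wash_bottle, flask's own z axis and vertical above 0.4 rad).
It fails at once if the plate that starts the pile is shifted more than 20 mm (distance of plate_base from where it was at the start of the episode above 0.02 m).
It fails at once if a tin or plate is dropped or thrown: it moves faster than 0.8 m/s with no finger on it ((linear speed of plate_high above 0.8 m/s and contact force between plate_high and the fingers below 0.02 N) or (linear speed of plate_low above 0.8 m/s and contact force between plate_low and the fingers below 0.02 N) or (linear speed of tin_high above 0.8 m/s and contact force between tin_high and the fingers below 0.02 N) or (linear speed of tin_low above 0.8 m/s and contact force between tin_low and the fingers below 0.02 N)).
It fails at once if a tin is turned on its side or over (angle between any of tin_high, tin_low's own z axis and vertical above 1.2 rad).
It also fails if it takes over 69 s, if anything falls off the work surface, if the arm or the gripper's body presses on something with over 40 N, if the wrist force passes 120 N, or if a joint passes its speed limit or range.

## Working session

There is one attempt and no reset: what is moved stays moved. The work goes in short steps, Python scripts to look and compute and a tool call to move; the robot and the scene stay as the last step left them, time stands still between calls to the robot, and variables do not carry over. Pictures are saved under pics/ and viewed, about 8 in all and at most 12, crops included, and the job is handed in when it is done.

Besides the shell and the picture viewer there is one more tool, called after "Emit:" as name(argument=value, ...) on one line, values as JSON. send_rows: Moves the arm, as the interface text tells. Its arguments: {"type":"object","properties":{"series":{"type":"array"},"newtons":{"type":"number"}},"required":["series"]}

```bash
mkdir -p pics; ls; python3 - <<'E'
from workcell import *
import cv2,numpy as np
print(get_state())
for c in("scene","top"):
    im=read_camera(c); cv2.imwrite(f"pics/{c}0.png",im); print(c,camera_info(c))
    for l in("cradle","tin_high","plate_high","plate_base","tray","beaker","jar","cuvette_box","wash_bottle","flask","column_oven","amber_bottle"):
        for d in silhouettes(c,l)[:3]:
            m=d["pixels"]; ys,xs=np.nonzero(m); print(l,round(d["p"],2),d["box"],round(xs.mean(),1),round(ys.mean(),1),m.sum())
print(grip_point_offset if 'grip_point_offset' in dir() else None)
E
```

```text
pics
{'clock': 0.0, 'joint_pos': array([-1.46560692e+00,  3.14038571e-01,  4.49763753e-02,  1.30359022e+00,
       -5.19510352e-07,  1.43117808e+00]), 'qvel': array([-2.87109681e-05,  6.28900200e-05,  6.13764710e-04, -9.50298263e-04,
        4.41539028e-05, -1.17049226e-03]), 'tau': array([ 2.89595109e-04, -4.80630183e+01,  2.98531687e+01,  1.93917478e-02,
       -1.52838452e-04, -3.88469246e-06]), 'tcp_pos': array([ 0.13928904, -0.55735037,  0.23038609]), 'orientation': array([-9.27912646e-04,  9.92517572e-01,  1.22098351e-01,  1.57152624e-05]), 'wrist_force': array([ 0.10311947, -0.70136832, -0.5865266 ]), 'ft_torque': array([ 0.00202   , -0.00715095, -0.04069178]), 'finger_gap': 0.08537304461726349}
scene {'K': array([[409.59873409,   0.        , 280.14075914],
       [  0.        , 409.59873409, 220.12418988],
       [  0.        ,   0.        ,   1.        ]]), 'xyz': array([-0.06625262, -1.02294197,  0.71091509]), 'attitude': array([-0.45440552,  0.81484306, -0.31703997,  0.170388  ])}
cradle 0.76 [265.3, 227.9, 46.8, 40.3] 290.8 251.1 905
tin_high 0.51 [281.0, 234.8, 14.5, 8.6
[... 1090 characters left out ...]
z': array([ 0.49158254, -0.27658228,  1.02527076]), 'attitude': array([ 0.035628  , -0.6974542 ,  0.71387103, -0.05173428])}
cradle 0.55 [276.6, 193.5, 43.3, 55.6] 299.4 212.2 708
plate_high 0.81 [280.8, 212.1, 38.3, 32.6] 298.3 227.2 856
plate_base 0.58 [219.3, 259.0, 31.5, 26.5] 234.7 270.0 784
tray 0.92 [262.8, 270.9, 67.7, 61.7] 297.5 301.3 2182
beaker 0.74 [220.9, 190.3, 24.3, 23.5] 232.9 200.8 460
jar 0.68 [173.1, 258.4, 28.4, 15.4] 185.9 265.5 317
wash_bottle 0.66 [244.8, 142.1, 40.4, 49.0] 258.3 169.9 913
flask 0.55 [356.7, 289.5, 29.2, 29.3] 368.4 304.4 598
amber_bottle 0.9 [370.1, 215.6, 87.0, 66.3] 409.9 248.4 4205
amber_bottle 0.24 [289.5, 208.7, 28.2, 6.9] 302.2 211.2 185
0.0187
```

```bash
python3 - <<'E'
import cv2
a=cv2.imread("pics/top0.png")[120:345,150:460]; cv2.imwrite("pics/t1.png",cv2.resize(a,None,fx=2.5,fy=2.5,interpolation=cv2.INTER_CUBIC))
a=cv2.imread("pics/scene0.png")[140:360,120:420]; cv2.imwrite("pics/s1.png",cv2.resize(a,None,fx=2.6,fy=2.6,interpolation=cv2.INTER_CUBIC))
E
```

```text
(no output)
```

View pics/t1.png

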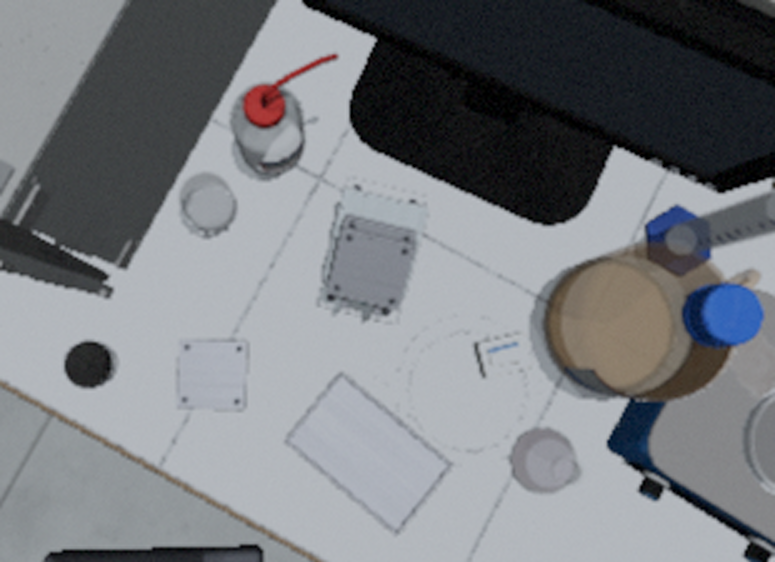

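View pics/s1.png

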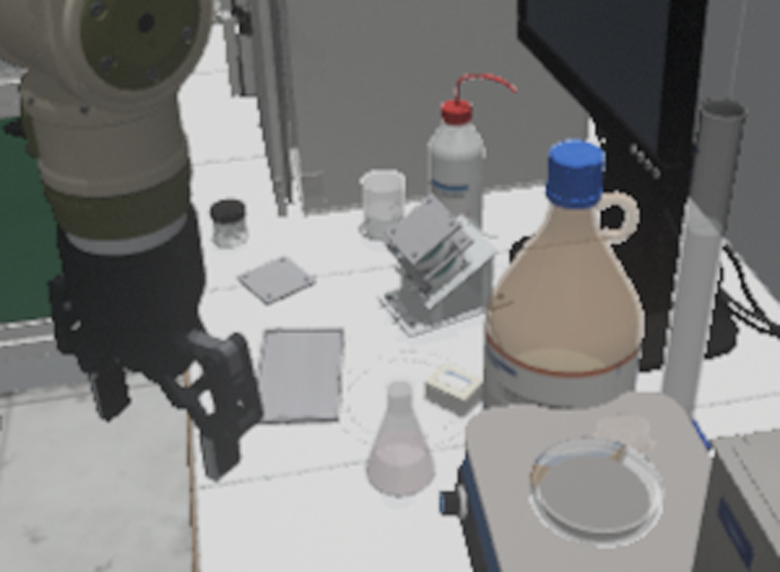

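```bash
cat > h.py <<'E'
import numpy as np, cv2
from scipy.optimize import minimize
from scipy.spatial.transform import Rotation as R
from workcell import *
def cam(n):
    c=camera_info(n); return c["K"],np.array(c["xyz"]),R.from_quat(np.array(c["attitude"]),scalar_first=True).as_matrix()
CAM={n:cam(n) for n in("scene","top")}
def proj(n,P):
    K,t,A=CAM[n]; q=(np.asarray(P)-t)@A@K.T; return q[:,:2]/q[:,2:]
def ray(n,uv,z):
    K,t,A=CAM[n]; d=A@np.linalg.solve(K,[uv[0],uv[1],1]); return t+d*(z-t[2])/d[2]
def rect(hx,hy,z): return np.array([[hx,hy,z],[hx,-hy,z],[-hx,-hy,z],[-hx,hy,z]])
def place(P,p): return np.asarray(P)@R.from_euler("z",p[2]).as_matrix().T+[p[0],p[1],0]
S,C=.5,np.sqrt(.75)
U=np.array([C,0,S]); V=np.array([0,1.,0]); N=np.array([-S,0,C]); B=np.array([0,0,.055])
def onbed(P): return B+np.asarray(P)@np.array([U,V,N])
def tgt(p,h,dx=0): # cradle pose p -> world point at height h on normal
    return place([onbed([dx,0,h])],p)[0]
def edgefit(ims,model,p0,cams=("scene","top"),steps=((.01,.01,.1),(.003,.003,.03))):
    g={}
    for n in cams:
        b=cv2.GaussianBlur(ims[n],(0,0),.8).astype(np.float32)
        gx=cv2.Sobel(b,cv2.CV_32F,1,0); gy=cv2.Sobel(b,cv2.CV_32F,0,1)
        g[n]=np.minimum(np.sqrt(gx**2+gy**2).max(2),120)
    def f(p):
        P=place(model,p); s=np.linspace(0,1,40)[:,None]
        L=np.vstack([P[i]+(P[(i+1)%4]-P[i])*s for i in range(4)])
        return -sum(cv2.remap(g[n],*[a.astype(np.float32) for a in proj(n,L).T.reshape(2,-1,1)],cv2.INTER_LINEAR).mean() for n in cams)
    best=p0
    for st in steps:
        r=[minimize(f,np.array(best)+np.array(st)*np.array([a,b,c]),method="Nelder-Mead",options=dict(initial_simplex=np.array(best)+np.array(st)*np.array([[a,b,c],[a+1,b,c],[a,b+1,c],[a,b,c+1]]))) for a in(-.7,0,.7) for b in(-.7,0,.7) for c in(-.5,0)]
        r=min(r,key=lambda r:r.fun); best=r.x
    return best,r.fun
def rows(waypts,p0=None,q0=None):
    """waypts: list of (tcp xyz, Rmat); prints shift cm/rotvec deg from start pose"""
    if p0 is None:
        s=get_state(); p0=s["tcp_pos"]; q0=R.from_quat(s["orientation"],scalar_first=True).as_matrix()
    for p,M in waypts:
        print(np.round((q0.T@(np.asarray(p)-p0))*100,2).tolist(),np.round(R.from_matrix(q0.T@M).as_rotvec(degrees=True),1).tolist())
def frame(z,y):
    z=np.array(z)/np.linalg.norm(z); y=np.array(y)-z*np.dot(y,z); y/=np.linalg.norm(y); return np.column_stack([np.cross(y,z),y,z])
E
python3 - <<'E'
from h import *
ims={n:cv2.imread(f"pics/{n}0.png") for n in CAM}
o=lambda x,y:(150+x/2.5,120+y/2.5)
def init(pts,z,along):
    W=np.array([ray("top",o(*p),z) for p in pts]); c=W.mean(0); d=W[along[1]]-W[along[0]]; return [c[0],c[1],np.arctan2(d[1],d[0])],W
ib,W=init([(178,340),(247,340),(245,410),(177,408)],.006,(0,1)); print("base init",ib)
rb=edgefit(ims,rect(.033,.033,.006),ib); print(rb)
it,W=init([(342,374),(287,440),(398,532),(451,465)],.007,(0,1)); print("tray init",it,np.linalg.norm(W[0]-W[1]),np.linalg.norm(W[1]-W[2]))
rt=edgefit(ims,rect(.043,.07,.007),it); print(rt)
# cradle from plate_high top
W=np.array([ray("top",o(*p),.104) for p in [(350,215),(415,225),(405,312),(328,297)]]); d=(W[0]+W[1]-W[2]-W[3]); yaw=np.arctan2(d[1],d[0])
c=W.mean(0)+.0285*np.array([np.cos(yaw),np.sin(yaw),0]); ic=[c[0],c[1],yaw]; print("cradle init",ic)
top=onbed(rect(.033,.033,.057)); rc=edgefit(ims,top,ic); print(rc); print("top only",edgefit(ims,top,ic,("top",)),"scene",edgefit(ims,top,ic,("scene",)))
np.savez("poses.npz",b=rb[0],t=rt[0],c=rc[0])
out=[]
for n,(x0,x1,y0,y1) in dict(top=(210,340,180,340),scene=(200,330,205,315)).items():
    k=4 if n=="scene" else 3
    im=cv2.resize(ims[n][y0:y1,x0:x1],None,fx=k,fy=k,interpolation=cv2.INTER_CUBIC)
    for P in(place(rect(.033,.033,.006),rb[0]),place(rect(.043,.07,.007),rt[0]),place(top,rc[0]),place(rect(.065,.04,0),rc[0])):
        cv2.polylines(im,[np.int32(np.round((proj(n,P)-[x0,y0]+.5)*k*8))],True,(0,0,255),1,cv2.LINE_AA,3)
    out.append(cv2.resize(im,(390,480)) if n=="top" else cv2.resize(im,(400,338)))
h=480; out=[cv2.copyMakeBorder(x,0,h-x.shape[0],0,0,cv2.BORDER_CONSTANT) for x in out]
cv2.imwrite("pics/ov.png",np.hstack(out))
for l,uv in dict(beaker=(232.9,200.8),jar=(185.9,265.5),flask=(368,304),wash=(258,170),cuv=(150+498/2.5,120+355/2.5),mon=(150+350/2.5,120+100/2.5)).items(): print(l,ray("top",uv,.02))
E
```

```text
base init [np.float64(0.4715535345843773), np.float64(-0.1769120519361481), np.float64(-1.595165187651636)]
(array([ 0.46888928, -0.18001792, -1.6291793 ]), np.float64(-145.0880889892578))
tray init [np.float64(0.39416980222625), np.float64(-0.3261697420997432), np.float64(2.416497146575156)] 0.0814078861564313 0.13573860068515517
(array([ 0.39526438, -0.32487372,  2.4259623 ]), np.float64(-167.88021850585938))
cradle init [np.float64(0.595795724722827), np.float64(-0.3367564391013393), np.float64(-0.21560661129833153)]
(array([ 0.59002304, -0.3352407 , -0.26580599]), np.float64(-168.2725830078125))
top only (array([ 0.58366881, -0.33055781, -0.34536457]), np.float64(-78.63553619384766)) scene (array([ 0.58909037, -0.33496717, -0.2567955 ]), np.float64(-94.20697021484375))
beaker [ 0.6367397  -0.17553307  0.02      ]
jar [ 0.4846442  -0.06328297  0.02      ]
flask [ 0.3839831  -0.49115303  0.02      ]
wash [ 0.711345  -0.2373348  0.02     ]
cuv [ 0.48328887 -0.4509373   0.02      ]
mon [ 0.73477214 -0.31611286  0.02      ]
```

View pics/ov.png

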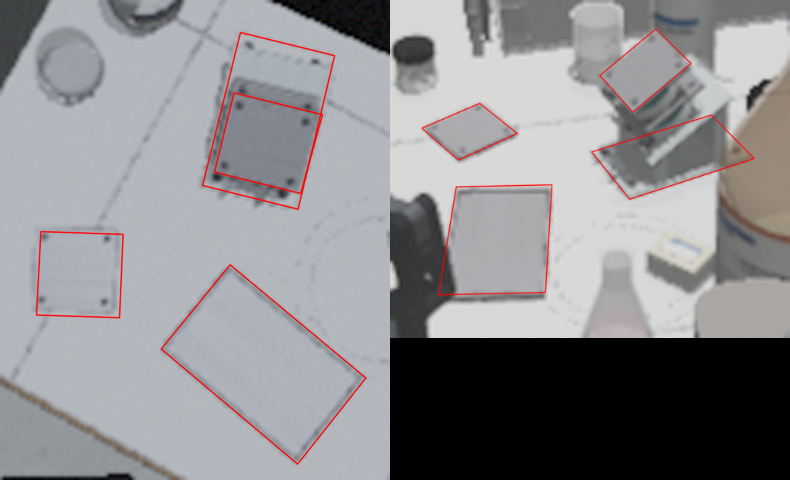

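```bash
cat >> h.py <<'E'
d=np.load("poses.npz"); b,t,c=d["b"],d["t"],d["c"]
def yawM(a,tilt=0): # tool down, tool x at yaw a+pi (flipped), tilted tilt deg square to bed
    Z=R.from_euler("z",a).as_matrix(); s=np.radians(tilt)
    return Z@frame([np.sin(s),0,-np.cos(s)],[0,1,0])
def mid(a,b,f): # interpolate rotation
    return (R.from_matrix(a)*R.from_rotvec(f*R.from_matrix(a.T@b).as_rotvec())).as_matrix()
def chain(*calls,start=None):
    """each call: list of waypoints; start of next call = last waypoint of previous"""
    if start is None:
        s=get_state(); start=(s["tcp_pos"],R.from_quat(s["orientation"],scalar_first=True).as_matrix())
    for i,w in enumerate(calls):
        print("call",i); rows(w,*start); start=w[-1]
MC=yawM(c[2],30)
E
python3 - <<'E'
from h import *
s=get_state(); q0=R.from_quat(s["orientation"],scalar_first=True).as_matrix(); p0=s["tcp_pos"]
A=tgt(c,.125); print(A, MC, ray("top",(410,248),.15))
m=lambda f:mid(q0,MC,f)
print(R.from_matrix(q0.T@MC).as_rotvec(degrees=True))
m1=np.array([.32,-.42,.26])
chain([(m1,m(.43))],[(A,m(.86))],[(A,MC),(tgt(c,.0405),MC)])
E
```

```text
[ 0.52971797 -0.31882276  0.16325318] [[-0.83561154  0.26268703  0.48244055]
 [ 0.22749364  0.96488109 -0.13134352]
 [-0.5         0.         -0.8660254 ]] [ 0.51024722 -0.55728824  0.15      ]
[ -39.18591758  -10.22259724 -146.25724345]
call 0
[20.87, -9.0, -2.87] [-16.8, -4.4, -62.9]
call 1
[16.51, 16.29, 9.89] [-16.8, -4.4, -62.9]
call 2
[0.0, 0.0, 0.0] [-5.5, -1.4, -20.5]
[-0.06, 0.83, 8.41] [-5.5, -1.4, -20.5]
```

Emit:
send_rows(series=[20.9,-9,-2.9,-16.8,-4.4,-62.9,1,20.9,-9,-2.9,-16.8,-4.4,-62.9,1,20.9,-9,-2.9,-16.8,-4.4,-62.9,1,20.9,-9,-2.9,-16.8,-4.4,-62.9,1,20.9,-9,-2.9,-16.8,-4.4,-62.9,1,20.9,-9,-2.9,-16.8,-4.4,-62.9,1,20.9,-9,-2.9,-16.8,-4.4,-62.9,1,20.9,-9,-2.9,-16.8,-4.4,-62.9,1,20.9,-9,-2.9,-16.8,-4.4,-62.9,1,20.9,-9,-2.9,-16.8,-4.4,-62.9,1], newtons=60)

```text
clock: 2.13
tcp_pos: [0.32, -0.4188, 0.2604]
orientation: [0.143, 0.771, 0.62, -0.019]
wrist_force: [-0.4, -0.2, -0.6]
finger_gap: 0.0852
```

Emit:
send_rows(series=[16.5,16.3,9.9,-16.8,-4.4,-62.9,1,16.5,16.3,9.9,-16.8,-4.4,-62.9,1,16.5,16.3,9.9,-16.8,-4.4,-62.9,1,16.5,16.3,9.9,-16.8,-4.4,-62.9,1,16.5,16.3,9.9,-16.8,-4.4,-62.9,1,16.5,16.3,9.9,-16.8,-4.4,-62.9,1,16.5,16.3,9.9,-16.8,-4.4,-62.9,1,16.5,16.3,9.9,-16.8,-4.4,-62.9,1,16.5,16.3,9.9,-16.8,-4.4,-62.9,1,16.5,16.3,9.9,-16.8,-4.4,-62.9,1])

```text
clock: 2.97
tcp_pos: [0.5295, -0.3188, 0.1624]
orientation: [0.239, 0.309, 0.92, -0.032]
wrist_force: [-0.9, 0.6, -0.3]
finger_gap: 0.0852
```

```bash
python3 - <<'E'
from h import *
s=get_state(); print(s["clock"],s["tcp_pos"],s["joint_pos"])
A=tgt(c,.125)
chain([(A,MC),(tgt(c,.075),MC)])
E
```

```text
2.9667 [ 0.52951674 -0.31880509  0.16244062] [-0.73514085  0.08607626 -0.54503506  0.46924431  0.12918361 -0.05702727]
call 0
[-0.05, 0.02, -0.06] [-5.5, -1.6, -20.5]
[-0.11, 0.51, 4.91] [-5.5, -1.6, -20.5]
```

Emit:
send_rows(series=[0,0,-0.1,-5.5,-1.6,-20.5,1,0,0,-0.1,-5.5,-1.6,-20.5,1,0,0,-0.1,-5.5,-1.6,-20.5,1,-0.1,0.5,4.9,-5.5,-1.6,-20.5,1,-0.1,0.5,4.9,-5.5,-1.6,-20.5,1,-0.1,0.5,4.9,-5.5,-1.6,-20.5,1])

```text
clock: 3.47
tcp_pos: [0.5533, -0.3249, 0.1177]
orientation: [0.255, 0.13, 0.958, -0.033]
wrist_force: [0.2, 0.3, -0.4]
finger_gap: 0.0853
```

```bash
python3 - <<'E'
from h import *
s=get_state(); print(s["clock"],s["tcp_pos"],s["joint_pos"])
chain([(tgt(c,.0405),MC)])
out=[]
for n,(x0,y0,w,k) in dict(top=(255,175,90,4),scene=(245,190,90,4)).items():
    im=read_camera(n)[y0:y0+w,x0:x0+w]; out.append(cv2.resize(im,None,fx=k,fy=k,interpolation=cv2.INTER_CUBIC))
cv2.imwrite("pics/g1.png",np.hstack(out))
E
```

```text
3.4667 [ 0.55328001 -0.32485767  0.11766727] [-0.77071899  0.1808599  -0.57166206  0.35470062  0.24352951 -0.44235777]
call 0
[-0.19, -0.04, 3.29] [0.1, -0.2, -0.3]
```

View pics/g1.png

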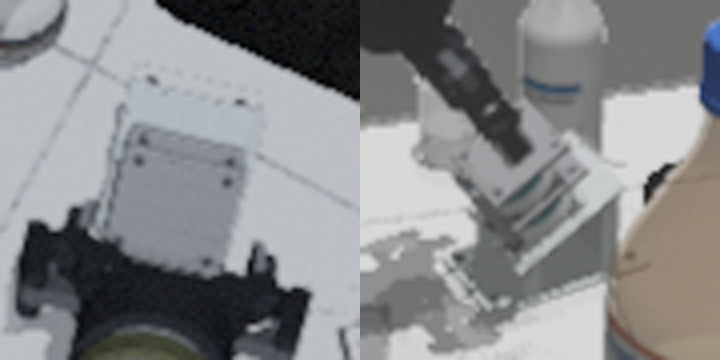

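Emit:
send_rows(series=[-0.1,0,1.2,0,0,0,1,-0.2,0,2.3,0,0,0,1,-0.2,0,3.3,0,0,0,1,-0.2,0,3.3,0,0,0,1,-0.2,0,3.3,0,0,0,0.5,-0.2,0,3.3,0,0,0,0.5,-0.2,0,3.3,0,0,0,0.5,-0.2,0,3.3,0,0,0,0.5])

```text
clock: 4.23
tcp_pos: [0.5717, -0.33, 0.0939]
orientation: [0.257, 0.128, 0.957, -0.034]
wrist_force: [-2.0, 1.8, 3.3]
finger_gap: 0.0641
```

```bash
python3 - <<'E'
from h import *
s=get_state(); print(s["clock"],s["tcp_pos"],s["finger_gap"],s["wrist_force"])
im=read_camera("scene")[190:280,230:350]; cv2.imwrite("pics/g2.png",cv2.resize(im,None,fx=6,fy=6,interpolation=cv2.INTER_CUBIC))
E
```

```text
4.2333 [ 0.57174889 -0.32998575  0.09388204] 0.06412232609432497 [-2.01370151  1.7854804   3.34586268]
```

View pics/g2.png

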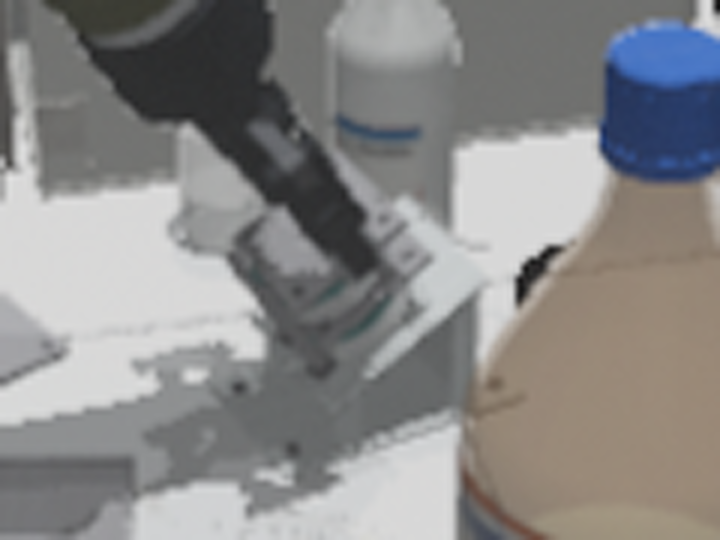

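```bash
python3 - <<'E'
from h import *
f=lambda P:np.round((proj("scene",place(onbed(P),c))-[230,190]+.5)*6).tolist()
print("plate_high near edge top/bot mid",f([[0,-.033,.057],[0,-.033,.051]]))
print("plate_low",f([[0,-.033,.0285],[0,-.033,.0225]]))
print("finger outer face h=.02,.03,.04,.05 at y-.046, x+-.011",f([[x,-.046,h] for h in(.03,.04,.05) for x in(-.011,.011)]))
s=get_state(); M=R.from_quat(s["orientation"],scalar_first=True).as_matrix()
e=np.linalg.inv(np.array([U,V,N]).T)@(R.from_euler("z",-c[2]).as_matrix()@(s["tcp_pos"]-[c[0],c[1],0])-B); print("tcp in bed frame",e, R.from_matrix(MC.T@M).as_rotvec(degrees=True),s["qvel"].round(3))
E
```

```text
plate_high near edge top/bot mid [[350.0, 261.0], [356.0, 269.0]]
plate_low [[378.0, 298.0], [383.0, 306.0]]
finger outer face h=.02,.03,.04,.05 at y-.046, x+-.011 [[371.0, 327.0], [409.0, 295.0], [361.0, 314.0], [399.0, 282.0], [351.0, 301.0], [389.0, 269.0]]
tcp in bed frame [0.00298038 0.00022907 0.04318159] [ 0.00550875 -0.09163683 -0.02758491] [-0.001  0.    -0.002 -0.001  0.001  0.001]
```

Emit:
send_rows(series=[0,0,0,0,0,0,1,0,0,0,0,0,0,1,0.15,0,0.4,0,0,0,1,0.25,0,0.55,0,0,0,1,0.25,0,0.55,0,0,0,0.5,0.25,0,0.55,0,0,0,0.5,0.25,0,0.55,0,0,0,0.5,0.25,0,0.55,0,0,0,0.5,0.25,0,0.55,0,0,0,0.5])

```text
clock: 5.03
tcp_pos: [0.5721, -0.3303, 0.0874]
orientation: [0.257, 0.128, 0.957, -0.035]
wrist_force: [-4.7, 2.0, 4.3]
finger_gap: 0.0642
```

```bash
cat >> h.py <<'E'
def bed():
    s=get_state(); M=R.from_quat(s["orientation"],scalar_first=True).as_matrix()
    e=np.array([U,V,N])@(R.from_euler("z",-c[2]).as_matrix()@(s["tcp_pos"]-[c[0],c[1],0])-B)
    print("t",s["clock"],"bed mm",(e*1e3).round(1),"rot",R.from_matrix(MC.T@M).as_rotvec(degrees=True).round(1),"gap",s["finger_gap"].__round__(4) ,"F",(M.T@s["wrist_force"]).round(1),"T",(M.T@s["ft_torque"]).round(2))
def snap(name,x0,y0,w,h,k,camn="scene"):
    cv2.imwrite(f"pics/{name}.png",cv2.resize(read_camera(camn)[y0:y0+h,x0:x0+w],None,fx=k,fy=k,interpolation=cv2.INTER_CUBIC))
E
python3 - <<'E'
from h import *
bed()
Mp=MC
chain([(tgt(c,.10),MC)])
E
```

```text
t 5.0333 bed mm [ 0.1  0.1 37.4] rot [ 0. -0. -0.] gap 0.0642 F [ 2.2  0.7 -6.3] T [-0.05  0.92  0.01]
call 0
[0.0, -0.01, -6.26] [-0.0, 0.0, 0.0]
```

Emit:
send_rows(series=[-0.05,0,-0.4,0,0,0,0.5,-0.1,0,-1,0,0,0,0.5,-0.1,0,-2,0,0,0,0.5,-0.1,0,-3.5,0,0,0,0.5,-0.1,0,-5,0,0,0,0.5,-0.1,0,-6.5,0,0,0,0.5,-0.1,0,-6.5,0,0,0,0.5])

```text
clock: 5.62
tcp_pos: [0.5422, -0.323, 0.1479]
orientation: [0.259, 0.128, 0.957, -0.036]
wrist_force: [0.5, -0.4, -1.1]
finger_gap: 0.064
```

```bash
python3 - <<'E'
from h import *
bed(); snap("l1",230,175,110,90,6.5)
Mb=yawM(b[2]+np.pi/2); r=.0085
H=lambda z:np.array([b[0],b[1],z])
chain([(H(.12),mid(MC,Mb,.5)),(H(.06),Mb)])
E
```

```text
t 5.6167 bed mm [  3.8  -0.7 105.2] rot [ 0.2 -0.3 -0.1] gap 0.064 F [ 0.1 -0.2  1.3] T [-0.03  0.52  0.  ]
call 0
[10.7, 11.87, -3.19] [-1.7, 15.2, -5.8]
[13.73, 11.89, 1.99] [-3.3, 30.2, -11.6]
```

View pics/l1.png

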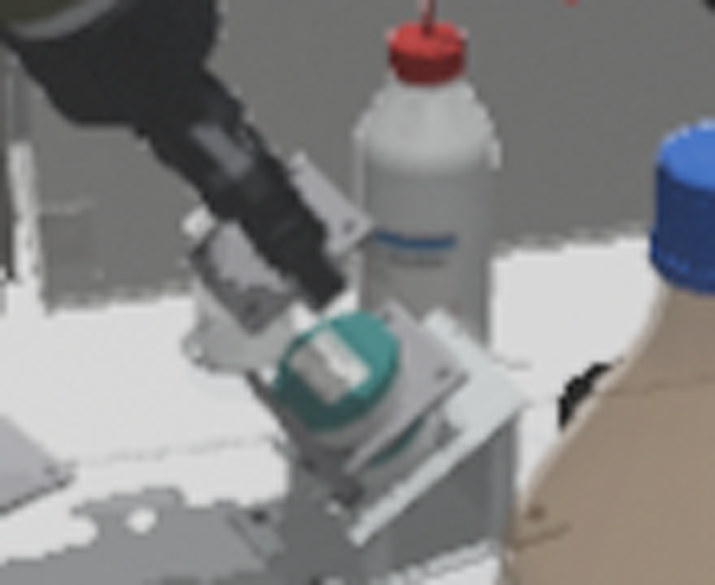

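Emit:
send_rows(series=[5,6,-2.5,-0.8,7.5,-2.9,0.5,10.7,11.9,-3.2,-1.7,15.2,-5.8,0.5,10.7,11.9,-3.2,-1.7,15.2,-5.8,0.5,10.7,11.9,-3.2,-1.7,15.2,-5.8,0.5,12.2,11.9,-0.6,-2.5,22.7,-8.7,0.5,13.7,11.9,2,-3.3,30.2,-11.6,0.5,13.7,11.9,2,-3.3,30.2,-11.6,0.5,13.7,11.9,2,-3.3,30.2,-11.6,0.5])

```text
clock: 6.33
tcp_pos: [0.4686, -0.1781, 0.0547]
orientation: [-0.005, 0.028, 1.0, 0.003]
wrist_force: [0.6, 0.6, -1.1]
finger_gap: 0.0646
```

```bash
python3 - <<'E'
from h import *
s=get_state(); print(s["clock"],s["tcp_pos"],s["finger_gap"],s["wrist_force"],s["joint_pos"])
Mb=yawM(b[2]+np.pi/2)
H=lambda z:np.array([b[0],b[1],z])
chain([(H(.03),Mb),(H(.01),Mb),(H(-.0076),Mb)])
snap("b1",190,205,80,60,9)
E
```

```text
6.3333 [ 0.4685506  -0.1781472   0.05470991] 0.06457404354401407 [ 0.57522965  0.57243907 -1.09514566] [-5.23981266e-01  3.08589654e-01 -4.21913212e-01  8.51112986e-01
  6.14823198e-04 -4.68023293e-01]
call 0
[-0.07, -0.2, 2.47] [0.3, -0.5, 0.1]
[-0.09, -0.21, 4.47] [0.3, -0.5, 0.1]
[-0.1, -0.22, 6.23] [0.3, -0.5, 0.1]
```

View pics/b1.png

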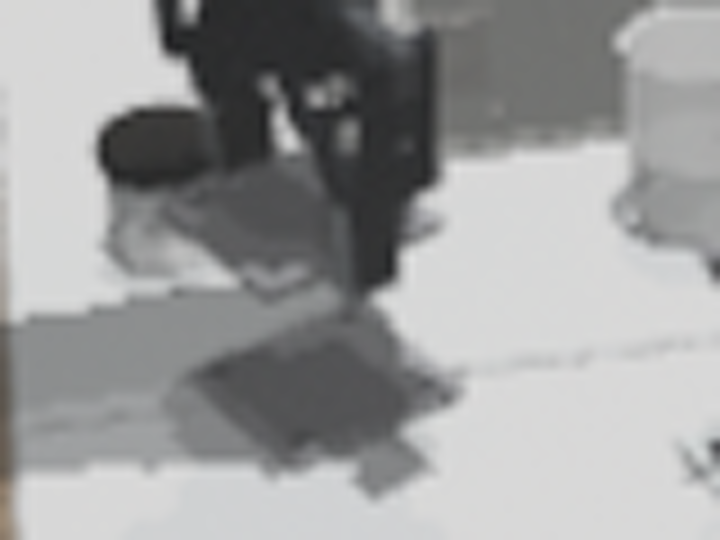

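Emit:
send_rows(series=[-0.1,-0.2,1.3,0.3,-0.5,0.1,0.5,-0.1,-0.2,2.5,0.3,-0.5,0.1,0.5,-0.1,-0.2,2.5,0.3,-0.5,0.1,0.5,-0.1,-0.2,2.5,0.3,-0.5,0.1,0.5])

```text
clock: 6.72
tcp_pos: [0.4689, -0.1809, 0.0339]
orientation: [0.003, 0.03, 1.0, -0.001]
wrist_force: [-0.7, 0.2, -1.2]
finger_gap: 0.064
```

```bash
python3 - <<'E'
from h import *
s=get_state(); print(s["clock"],s["tcp_pos"],s["finger_gap"],s["wrist_force"],abs(s["qvel"]).max())
Mb=yawM(b[2]+np.pi/2)
H=lambda z:np.array([b[0],b[1],z])
chain([(H(.01),Mb),(H(-.0076),Mb)])
E
```

```text
6.7167 [ 0.46887381 -0.1808987   0.03390727] 0.06404118785339821 [-0.6545364   0.23103647 -1.16323787] 0.024376474607761427
call 0
[0.02, 0.09, 2.39] [-0.2, 0.4, -0.1]
[0.03, 0.1, 4.15] [-0.2, 0.4, -0.1]
```

Emit:
send_rows(series=[0,0.1,1.2,-0.2,0.4,-0.1,0.5,0,0.1,2.4,-0.2,0.4,-0.1,0.5,0,0.1,3.1,-0.2,0.4,-0.1,0.5,0,0.1,3.5,-0.2,0.4,-0.1,0.5,0,0.1,3.5,-0.2,0.4,-0.1,0.5])

```text
clock: 7.13
tcp_pos: [0.4695, -0.18, -0.0001]
orientation: [-0.001, 0.029, 1.0, 0.0]
wrist_force: [-5.6, 1.3, 12.5]
finger_gap: 0.0642
```

Emit:
send_rows(series=[0,0,0.2,0,0,0,0.5,0,0,0.4,0,0,0,0.5,0,0,0.4,0,0,0,0.5])

```text
clock: 7.38
tcp_pos: [0.4697, -0.18, -0.0006]
orientation: [0.0, 0.028, 1.0, 0.0]
wrist_force: [-15.4, 4.8, 47.9]
finger_gap: 0.064
```

Emit:
send_rows(series=[0,0,-0.3,0,0,0,0.5,0,0,-0.4,0,0,0,0.5,0,0,-0.4,0,0,0,0.84,0,0,-0.4,0,0,0,0.84,0,0,-0.4,0,0,0,0.84])

```text
clock: 7.8
tcp_pos: [0.4695, -0.18, -0.0021]
orientation: [-0.001, 0.029, 1.0, 0.001]
wrist_force: [-0.8, -0.1, 0.3]
finger_gap: 0.0715
```

Emit:
send_rows(series=[0,0,0,0,0,0,1,0,0,0,0,0,0,1,0,0,-1.5,0,0,0,1,0,0,-4,0,0,0,1,0,0,-8,0,0,0,1,0,0,-12,0,0,0,1,0,0,-12,0,0,0,1,0,0,-12,0,0,0,1])

```text
clock: 8.47
tcp_pos: [0.4716, -0.1812, 0.1206]
orientation: [0.001, 0.029, 1.0, -0.001]
wrist_force: [0.4, -0.8, -0.6]
finger_gap: 0.0855
```

```bash
python3 - <<'E'
from h import *
s=get_state(); print(s["clock"],s["tcp_pos"],s["finger_gap"],s["wrist_force"])
snap("b2",195,205,80,60,9)
A=tgt(c,.11,-.008)
chain([(A,MC)])
E
```

```text
8.4667 [ 0.47160291 -0.18121923  0.12062949] 0.08548512751868638 [ 0.37337956 -0.81200689 -0.62357605]
call 0
[-6.79, -13.49, -2.76] [3.1, -29.9, 11.7]
```

View pics/b2.png

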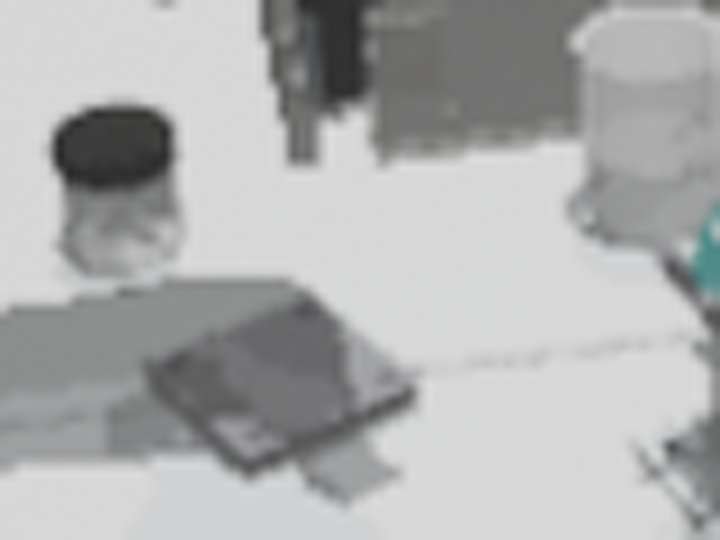

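Emit:
send_rows(series=[-3.4,-6.7,-2.7,1.5,-15,5.9,1,-6.8,-13.5,-2.8,3.1,-29.9,11.7,1,-6.8,-13.5,-2.8,3.1,-29.9,11.7,1,-6.8,-13.5,-2.8,3.1,-29.9,11.7,1,-6.8,-13.5,-2.8,3.1,-29.9,11.7,1,-6.8,-13.5,-2.8,3.1,-29.9,11.7,1,-6.8,-13.5,-2.8,3.1,-29.9,11.7,1,-6.8,-13.5,-2.8,3.1,-29.9,11.7,1])

```text
clock: 9.18
tcp_pos: [0.5294, -0.318, 0.1447]
orientation: [0.254, 0.128, 0.958, -0.033]
wrist_force: [-0.7, -0.0, -0.1]
finger_gap: 0.0854
```

```bash
python3 - <<'E'
from h import *
bed(); chain([(tgt(c,.031,-.008),MC)])
E
```

```text
t 9.1833 bed mm [ -9.7   0.7 109.2] rot [-0.1  0.3  0. ] gap 0.0854 F [ 0.6 -0.2 -0.3] T [-0.02  0.37  0.04]
call 0
[-0.21, -0.09, 7.82] [0.1, -0.3, -0.0]
```

Emit:
send_rows(series=[-0.1,0,2.5,0,-0.2,0,1,-0.1,-0.1,5,0,-0.2,0,1,-0.1,-0.1,6.8,0,-0.2,0,1,-0.1,-0.1,7.8,0,-0.2,0,1,-0.1,-0.1,7.8,0,-0.2,0,1,-0.1,-0.1,7.8,0,-0.2,0,0.4,-0.1,-0.1,7.8,0,-0.2,0,0.4,-0.1,-0.1,7.8,0,-0.2,0,0.4,-0.1,-0.1,7.8,0,-0.2,0,0.4,-0.1,-0.1,7.8,0,-0.2,0,0.4], newtons=40)

```text
clock: 10.02
tcp_pos: [0.5691, -0.3293, 0.0808]
orientation: [0.259, 0.127, 0.957, -0.033]
wrist_force: [2.1, 5.3, 4.7]
finger_gap: 0.0558
```

```bash
python3 - <<'E'
from h import *
bed()
E
```

```text
t 10.0167 bed mm [-6.   0.2 33.2] rot [-0.2 -0.3 -0. ] gap 0.0558 F [-2.9  5.6 -3.7] T [-1.2   0.13  0.07]
```

Emit:
send_rows(series=[0,0,-0.5,0,0,0,0.4,0,0,-1.2,0,0,0,0.4,0,0,-2.5,0,0,0,0.4,0,0,-4.5,0,0,0,0.4,0,0,-7,0,0,0,0.4,0,0,-7,0,0,0,0.4,0,0,-7,0,0,0,0.4])

```text
clock: 10.6
tcp_pos: [0.5344, -0.3223, 0.1418]
orientation: [0.259, 0.129, 0.957, -0.036]
wrist_force: [-0.3, -0.5, -1.1]
finger_gap: 0.0553
```

```bash
python3 - <<'E'
from h import *
bed()
Mt=yawM(t[2]-np.pi/2)
T=lambda y,z:np.append(place([[0,y,0]],t)[0][:2],z)
print(T(.033,0),T(-.033,0))
s=get_state(); q0=R.from_quat(s["orientation"],scalar_first=True).as_matrix(); m=lambda f:mid(q0,Mt,f)
P=T(.033,.09)
chain([((s["tcp_pos"]+P)/2+[0,0,.03],m(.45)),(P,m(.95))],[(T(.033,.04),Mt)])
E
```

```text
t 10.6 bed mm [ -6.   -2.1 103.7] rot [ 0.1 -0.3  0. ] gap 0.0553 F [ 0.7 -0.6  0.9] T [0.01 0.54 0.01]
[ 0.37361331 -0.34977815  0.        ] [ 0.41691546 -0.29996928  0.        ]
call 0
[6.18, -3.45, -4.08] [-7.7, 12.1, -28.2]
[15.38, -6.89, -2.97] [-16.2, 25.6, -59.6]
call 1
[0.12, 0.07, 5.0] [-0.9, 1.3, -3.1]
```

Emit:
send_rows(series=[3.1,-1.7,-2,-1.9,3,-7,0.4,6.2,-3.4,-4.1,-3.9,6,-14.1,0.4,6.2,-3.4,-4.1,-5.8,9,-21.1,0.4,9,-4.6,-3.8,-7.7,12.1,-28.2,0.4,12,-5.8,-3.4,-9.5,15,-35,0.4,15.4,-6.9,-3,-11.5,18,-42,0.4,15.4,-6.9,-3,-13.3,21,-49,0.4,15.4,-6.9,-3,-15,24,-56,0.4,15.4,-6.9,-3,-16.2,25.6,-59.6,0.4,15.4,-6.9,-3,-16.2,25.6,-59.6,0.4])

```text
clock: 11.43
tcp_pos: [0.3731, -0.3491, 0.087]
orientation: [0.012, -0.392, 0.92, 0.001]
wrist_force: [0.0, 0.8, 0.0]
finger_gap: 0.0557
```

Emit:
send_rows(series=[0.1,0.1,1.5,-0.9,1.3,-3.1,0.4,0.1,0.1,3,-0.9,1.3,-3.1,0.4,0.1,0.1,5,-0.9,1.3,-3.1,0.4,0.1,0.1,5,-0.9,1.3,-3.1,0.4,0.1,0.1,5,-0.9,1.3,-3.1,0.4])

```text
clock: 11.85
tcp_pos: [0.3717, -0.3468, 0.0364]
orientation: [-0.001, -0.415, 0.91, 0.004]
wrist_force: [-1.0, -0.2, 0.6]
finger_gap: 0.0557
```

```bash
python3 - <<'E'
from h import *
s=get_state(); print(s["clock"],s["tcp_pos"],s["finger_gap"],s["wrist_force"],s["joint_pos"])
Mt=yawM(t[2]-np.pi/2)
T=lambda y,z:np.append(place([[0,y,0]],t)[0][:2],z)
chain([(T(.033,.012),Mt),(T(.033,.0077),Mt)])
E
```

```text
11.85 [ 0.37173715 -0.34684573  0.03642283] 0.0556627121427072 [-1.0365677  -0.18543631  0.59064899] [-9.09110486e-01  3.40413422e-01 -4.28656135e-01  8.10744188e-01
  5.53681172e-04 -1.76492242e+00]
call 0
[0.1, -0.36, 2.44] [0.5, 0.1, 0.0]
[0.1, -0.36, 2.87] [0.5, 0.1, 0.0]
```

Emit:
send_rows(series=[0.1,-0.2,1.2,0.5,0,0,0.4,0.1,-0.3,2,0.5,0,0,0.4,0.1,-0.3,2.4,0.5,0,0,0.4,0.1,-0.3,2.7,0.5,0,0,0.4,0.1,-0.3,2.9,0.5,0,0,0.4,0.1,-0.3,2.9,0.5,0,0,0.4])

```text
clock: 12.35
tcp_pos: [0.3741, -0.3505, 0.009]
orientation: [0.002, -0.415, 0.91, -0.001]
wrist_force: [-0.5, -0.5, -0.6]
finger_gap: 0.0554
```

Emit:
send_rows(series=[0,0,0.2,0,0,0,0.4,0,0,0.2,0,0,0,0.4])

```text
clock: 12.52
tcp_pos: [0.3743, -0.3507, 0.0071]
orientation: [0.002, -0.415, 0.91, -0.002]
wrist_force: [-0.1, 0.3, -1.1]
finger_gap: 0.0554
```

Not yet touching; continue in small steps.

Emit:
send_rows(series=[0,0,0.2,0,0,0,0.4,0,0,0.2,0,0,0,0.4])

```text
clock: 12.68
tcp_pos: [0.3743, -0.3508, 0.0068]
orientation: [0.002, -0.415, 0.91, -0.002]
wrist_force: [-2.6, 3.0, 13.8]
finger_gap: 0.0553
```

Emit:
send_rows(series=[0,0,0.2,0,0,0,0.4,0,0,0.2,0,0,0,0.4])

```text
clock: 12.85
tcp_pos: [0.3744, -0.3508, 0.0066]
orientation: [0.002, -0.415, 0.91, -0.002]
wrist_force: [-5.4, 7.3, 29.8]
finger_gap: 0.0558
```

Emit:
send_rows(series=[0,0,-0.5,0,0,0,0.4,0,0,-0.5,0,0,0,0.8,0,0,-0.5,0,0,0,1,0,0,-0.5,0,0,0,1,0,0,-1.5,0,0,0,1,0,0,-4,0,0,0,1,0,0,-8,0,0,0,1,0,0,-12,0,0,0,1,0,0,-12,0,0,0,1])

```text
clock: 13.6
tcp_pos: [0.3765, -0.3539, 0.1307]
orientation: [0.003, -0.415, 0.91, -0.007]
wrist_force: [1.1, -1.6, 1.1]
finger_gap: 0.085
```

```bash
python3 - <<'E'
from h import *
s=get_state(); print(s["clock"],s["tcp_pos"],s["finger_gap"],s["wrist_force"])
q0=R.from_quat(s["orientation"],scalar_first=True).as_matrix(); m=lambda f:mid(q0,MC,f)
A=tgt(c,.10)
chain([((s["tcp_pos"]+A)/2+[0,0,.03],m(.5)),(A,m(.95))],[(A,MC)])
snap("tr",250,200,90,110,5)
E
```

```text
13.6 [ 0.37651722 -0.35393924  0.1307024 ] 0.08504329683392027 [ 1.12327671 -1.58019535  1.05373208]
call 0
[-6.62, -5.25, -3.47] [8.0, -13.2, 31.5]
[-13.24, -10.41, -0.94] [15.2, -25.0, 59.8]
call 1
[0.0, 0.0, 0.0] [0.8, -1.3, 3.1]
```

View pics/tr.png

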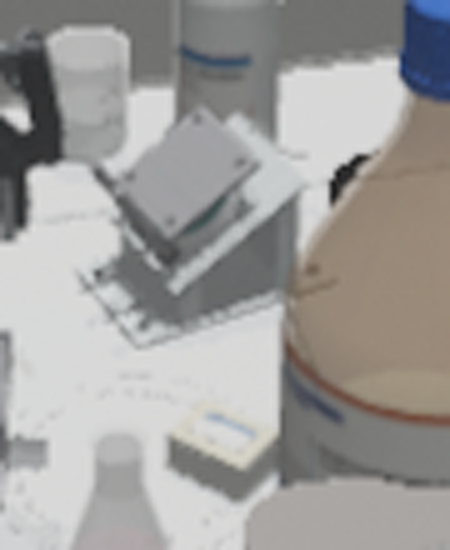

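Emit:
send_rows(series=[-1.8,-1.3,-1,1.8,-2.9,7,1,-3.6,-2.8,-2.2,3.5,-5.8,14,1,-5,-4,-3,5.3,-8.8,21,1,-6.6,-5.2,-3.5,7,-11.8,28,1,-8.5,-6.8,-3,9,-14.6,35,1,-10.5,-8.4,-2,10.6,-17.6,42,1,-13.2,-10.4,-0.9,12.4,-20.5,49,1,-13.2,-10.4,-0.9,14.2,-23.4,56,1,-13.2,-10.4,-0.9,15.2,-25,59.8,1,-13.2,-10.4,-0.9,15.2,-25,59.8,1])

```text
clock: 14.48
tcp_pos: [0.537, -0.3164, 0.1298]
orientation: [0.241, 0.104, 0.965, -0.027]
wrist_force: [-0.1, 0.3, -0.4]
finger_gap: 0.0851
```

Emit:
send_rows(series=[0,0,0,0.8,-1.3,3.1,1,0,0,0,0.8,-1.3,3.1,1,0,0,0,0.8,-1.3,3.1,1])

```text
clock: 14.73
tcp_pos: [0.5379, -0.3181, 0.1316]
orientation: [0.251, 0.128, 0.959, -0.03]
wrist_force: [0.1, -0.3, 0.5]
finger_gap: 0.0852
```

```bash
python3 - <<'E'
from h import *
bed()
chain([(tgt(c,.035),MC),(tgt(c,.0155),MC)])
print(edgefit({n:read_camera(n) for n in("scene",)},onbed(rect(.033,.033,.0285)),c,("scene",),((.003,.003,.03),)),c)
E
```

```text
t 14.7333 bed mm [-9.1  2.9 93.7] rot [-0.4  0.7  0.1] gap 0.0852 F [-0.4 -0.2 -0.4] T [0.05 0.41 0.02]
call 0
[-0.99, -0.33, 5.86] [0.4, -0.7, -0.1]
[-1.01, -0.34, 7.81] [0.4, -0.7, -0.1]
(array([ 0.58808692, -0.33765448, -0.26436717]), np.float64(-103.3893814086914)) [ 0.59002304 -0.3352407  -0.26580599]
```

Emit:
send_rows(series=[-0.5,-0.2,1,0.4,-0.7,0,1,-1,-0.3,2.5,0.4,-0.7,0,1,-1,-0.3,2.5,0.4,-0.7,0,1,-1,-0.3,2.5,0.4,-0.7,0,1,-1,-0.3,2.5,0.4,-0.7,0,1], newtons=60)

```text
clock: 15.2
tcp_pos: [0.5581, -0.3272, 0.1156]
orientation: [0.257, 0.13, 0.957, -0.034]
wrist_force: [-0.5, 0.3, 0.6]
finger_gap: 0.0855
```

```bash
python3 - <<'E'
from h import *
bed()
chain([(tgt(c,.0155),MC)])
E
```

```text
t 15.2 bed mm [ 1.8 -0.6 69. ] rot [ 0.  -0.1  0.2] gap 0.0855 F [ 0.1  0.2 -0.8] T [0.03 0.49 0.03]
call 0
[0.19, 0.06, 5.35] [-0.0, 0.1, -0.2]
```

Emit:
send_rows(series=[0.1,0.05,2,0,0,-0.2,1,0.15,0.05,3.7,0,0,-0.2,1,0.15,0.05,4.8,0,0,-0.2,1,0.15,0.05,5.3,0,0,-0.2,1,0.15,0.05,5.3,0,0,-0.2,1,0.15,0.05,5.3,0,0,-0.2,1])

```text
clock: 15.7
tcp_pos: [0.5827, -0.3334, 0.0693]
orientation: [0.258, 0.128, 0.957, -0.035]
wrist_force: [0.5, 0.8, 0.3]
finger_gap: 0.0855
```

```bash
python3 - <<'E'
from h import *
bed()
E
```

```text
t 15.7 bed mm [ 0.6 -0.1 16.2] rot [ 0.  -0.1 -0. ] gap 0.0855 F [-0.4  0.9 -0.1] T [ 0.04  0.42 -0.01]
```

Emit:
send_rows(series=[0,0,0.05,0,0,0,0.5,0,0,0.05,0,0,0,0.5,0,0,0.05,0,0,0,0.5,0,0,0.05,0,0,0,0.5,0,0,0.05,0,0,0,0.5])

```text
clock: 16.12
tcp_pos: [0.5831, -0.3335, 0.0703]
orientation: [0.258, 0.128, 0.957, -0.035]
wrist_force: [-4.8, 1.7, 6.4]
finger_gap: 0.0636
```

```bash
python3 - <<'E'
from h import *
bed()
E
```

```text
t 16.1167 bed mm [ 1.4 -0.2 16.8] rot [ 0.1 -0.2 -0. ] gap 0.0636 F [ 1.2  0.4 -8.1] T [-0.24  0.68  0.09]
```

Emit:
send_rows(series=[-0.05,0,-0.5,0,0,0,0.5,-0.1,0,-1.2,0,0,0,0.5,-0.1,0,-2.5,0,0,0,0.5,-0.1,0,-4.5,0,0,0,0.5,-0.1,0,-6.5,0,0,0,0.5,-0.1,0,-8.5,0,0,0,0.5,-0.1,0,-8.5,0,0,0,0.5,-0.1,0,-8.5,0,0,0,0.5])

```text
clock: 16.78
tcp_pos: [0.5429, -0.3231, 0.1445]
orientation: [0.259, 0.128, 0.957, -0.036]
wrist_force: [0.5, 0.1, -0.4]
finger_gap: 0.0636
```

```bash
python3 - <<'E'
from h import *
bed()
Mb=yawM(b[2]+np.pi/2)
H=lambda z:np.array([b[0],b[1],z])
chain([(H(.12),mid(MC,Mb,.5)),(H(.06),Mb)])
im=read_camera("scene"); cv2.imwrite("pics/p2.png",cv2.resize(im[190:310,190:320],None,fx=5,fy=5,interpolation=cv2.INTER_CUBIC))
E
```

```text
t 16.7833 bed mm [  2.6  -0.7 101.9] rot [ 0.1 -0.3 -0. ] gap 0.0636 F [-0.2  0.2  0.6] T [-0.02  0.6   0.03]
call 0
[10.64, 11.86, -3.41] [-1.7, 15.2, -5.8]
[13.67, 11.87, 1.77] [-3.3, 30.2, -11.6]
```

View pics/p2.png

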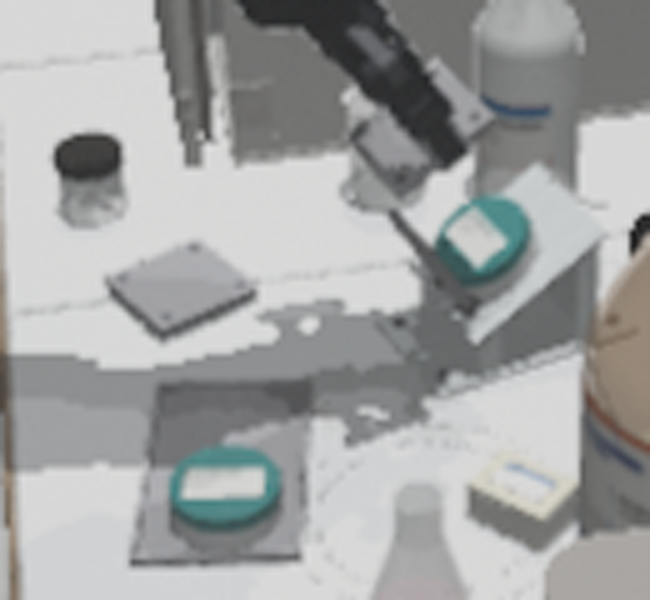

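Emit:
send_rows(series=[5,6,-2.5,-0.8,7.5,-2.9,0.5,10.6,11.9,-3.4,-1.7,15.2,-5.8,0.5,10.6,11.9,-3.4,-1.7,15.2,-5.8,0.5,10.6,11.9,-3.4,-1.7,15.2,-5.8,0.5,12.2,11.9,-0.8,-2.5,22.7,-8.7,0.5,13.7,11.9,1.8,-3.3,30.2,-11.6,0.5,13.7,11.9,1.8,-3.3,30.2,-11.6,0.5,13.7,11.9,1.8,-3.3,30.2,-11.6,0.5,13.7,11.9,1.8,-3.3,30.2,-11.6,0.5,13.7,11.9,1.8,-3.3,30.2,-11.6,0.5])

```text
clock: 17.67
tcp_pos: [0.4686, -0.179, 0.0584]
orientation: [-0.001, 0.029, 1.0, 0.001]
wrist_force: [0.2, -0.3, -1.7]
finger_gap: 0.0635
```

```bash
python3 - <<'E'
from h import *
s=get_state(); print(s["clock"],s["tcp_pos"],s["finger_gap"],s["wrist_force"])
Mb=yawM(b[2]+np.pi/2)
H=lambda z:np.array([b[0],b[1],z])
chain([(H(.02),Mb),(H(.0055),Mb)])
E
```

```text
17.6667 [ 0.46860455 -0.17897239  0.05836108] 0.06354280538988549 [ 0.19409839 -0.33512205 -1.73838387]
call 0
[-0.04, -0.11, 3.84] [0.1, -0.1, -0.0]
[-0.04, -0.12, 5.29] [0.1, -0.1, -0.0]
```

Emit:
send_rows(series=[0,-0.1,1.5,0,0,0,0.5,0,-0.1,3,0,0,0,0.5,0,-0.1,4,0,0,0,0.5,0,-0.1,4.6,0,0,0,0.5,0,-0.1,4.9,0,0,0,0.5,0,-0.1,5.1,0,0,0,0.5,0,-0.1,5.1,0,0,0,0.5])

```text
clock: 18.25
tcp_pos: [0.4684, -0.1799, 0.0076]
orientation: [-0.001, 0.029, 1.0, 0.001]
wrist_force: [-0.1, -0.0, -1.4]
finger_gap: 0.0638
```

Emit:
send_rows(series=[0,0,0.1,0,0,0,0.5,0,0,0.2,0,0,0,0.5,0,0,0.2,0,0,0,0.5])

```text
clock: 18.5
tcp_pos: [0.4689, -0.1801, 0.0061]
orientation: [-0.001, 0.029, 1.0, 0.001]
wrist_force: [-1.6, 0.9, 3.1]
finger_gap: 0.0637
```

Emit:
send_rows(series=[0,0,0.05,0,0,0,0.5,0,0,0,0,0,0,0.84,0,0,0,0,0,0,0.84,0,0,0,0,0,0,1,0,0,0,0,0,0,1,0,0,-1.5,0,0,0,1,0,0,-4,0,0,0,1,0,0,-8,0,0,0,1,0,0,-12,0,0,0,1,0,0,-12,0,0,0,1])

```text
clock: 19.33
tcp_pos: [0.4725, -0.1823, 0.1326]
orientation: [0.004, 0.029, 1.0, -0.001]
wrist_force: [1.8, -0.5, -0.5]
finger_gap: 0.0854
```

```bash
python3 - <<'E'
from h import *
s=get_state(); print(s["clock"],s["tcp_pos"],s["finger_gap"],s["wrist_force"])
A=tgt(c,.09,-.008)
chain([(A,MC)])
ims={n:read_camera(n) for n in("scene",)}
bb=b.copy()
print(edgefit(ims,rect(.033,.033,.018),b,("scene",),((.003,.003,.03),)),b)
E
```

```text
19.3333 [ 0.47253976 -0.18233319  0.13262633] 0.08542846150856716 [ 1.7815876  -0.51584521 -0.47504634]
call 0
[-7.53, -13.51, 0.46] [3.0, -29.4, 11.7]
(array([ 0.46356893, -0.18402644, -1.54534969]), np.float64(-102.17862701416016)) [ 0.46888928 -0.18001792 -1.6291793 ]
```

Emit:
send_rows(series=[-3.5,-6.7,-1.5,1.5,-15,5.9,1,-7.9,-13.7,-0.7,3.1,-29.8,11.7,1,-7.9,-13.7,-0.4,3.1,-29.8,11.7,1,-7.9,-13.7,-0.2,3.1,-29.8,11.7,1,-7.9,-13.7,-0.2,3.1,-29.8,11.7,1,-7.9,-13.7,-0.2,3.1,-29.8,11.7,1,-7.9,-13.7,-0.2,3.1,-29.8,11.7,1,-7.9,-13.7,-0.2,3.1,-29.8,11.7,1,-7.9,-13.7,-0.2,3.1,-29.8,11.7,1], newtons=40)

```text
clock: 20.13
tcp_pos: [0.5404, -0.3213, 0.1274]
orientation: [0.254, 0.128, 0.958, -0.033]
wrist_force: [0.4, -0.3, -0.8]
finger_gap: 0.0854
```

```bash
python3 - <<'E'
from h import *
bed(); chain([(tgt(c,.004,-.008),MC)])
snap("pl",195,205,80,60,9)
E
```

```text
t 20.1333 bed mm [-8.5  0.4 88.4] rot [-0.1  0.3  0. ] gap 0.0854 F [ 0.  -0.2  0.9] T [ 0.02  0.41 -0.01]
call 0
[-0.09, -0.05, 8.44] [0.1, -0.3, -0.0]
```

View pics/pl.png

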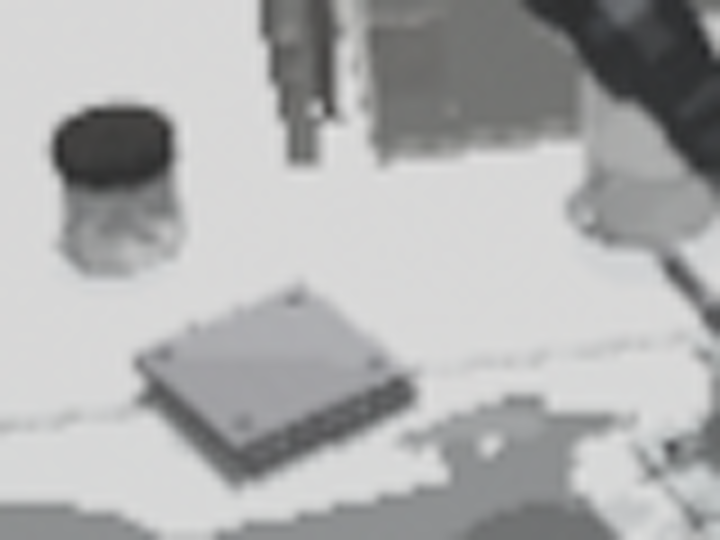

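Emit:
send_rows(series=[0,0,2.5,0,-0.2,0,1,-0.05,-0.05,5,0,-0.2,0,1,-0.05,-0.05,7.2,0,-0.2,0,1,-0.05,-0.05,8.3,0,-0.2,0,1,-0.05,-0.05,8.3,0,-0.2,0,1,-0.05,-0.05,8.3,0,-0.2,0,0.4,-0.05,-0.05,8.3,0,-0.2,0,0.4,-0.05,-0.05,8.3,0,-0.2,0,0.4,-0.05,-0.05,8.3,0,-0.2,0,0.4,-0.05,-0.05,8.3,0,-0.2,0,0.4])

```text
clock: 21.02
tcp_pos: [0.5804, -0.3321, 0.0569]
orientation: [0.258, 0.128, 0.957, -0.033]
wrist_force: [-1.3, 6.9, 6.6]
finger_gap: 0.0556
```

```bash
python3 - <<'E'
from h import *
bed()
E
```

```text
t 21.0167 bed mm [-7.8  0.5  6.7] rot [-0.2 -0.1  0.1] gap 0.0556 F [-0.6  6.3 -7.2] T [-1.24  0.24  0.  ]
```

Emit:
send_rows(series=[0,0,-0.5,0,0,0,0.4,0,0,-1.2,0,0,0,0.4,0,0,-2.5,0,0,0,0.4,0,0,-4.5,0,0,0,0.4,0,0,-7,0,0,0,0.4,0,0,-9,0,0,0,0.4,0,0,-9,0,0,0,0.4,0,0,-9,0,0,0,0.4])

```text
clock: 21.68
tcp_pos: [0.5363, -0.3222, 0.1349]
orientation: [0.257, 0.129, 0.957, -0.035]
wrist_force: [-0.3, 0.3, -0.3]
finger_gap: 0.055
```

```bash
python3 - <<'E'
from h import *
bed()
Mt=yawM(t[2]-np.pi/2)
T=lambda y,z:np.append(place([[0,y,0]],t)[0][:2],z)
s=get_state(); q0=R.from_quat(s["orientation"],scalar_first=True).as_matrix(); m=lambda f:mid(q0,Mt,f)
P=T(-.034,.09)
chain([((s["tcp_pos"]+P)/2+[0,0,.03],m(.45)),(P,m(.95))],[(T(-.034,.06),Mt)])
E
```

```text
t 21.6833 bed mm [-7.9 -1.6 96.8] rot [ 0.1 -0.1  0.1] gap 0.055 F [0.4 0.2 0.1] T [0.02 0.53 0.04]
call 0
[4.84, -0.46, -3.68] [-7.6, 12.1, -28.3]
[12.68, -0.93, -2.16] [-16.0, 25.5, -59.7]
call 1
[0.07, 0.04, 3.0] [-0.8, 1.3, -3.1]
```

Emit:
send_rows(series=[2.4,-0.2,-1.8,-1.9,3,-7,0.4,4.8,-0.5,-3.7,-3.9,6,-14.1,0.4,4.8,-0.5,-3.7,-5.8,9,-21.1,0.4,7.5,-0.6,-3.3,-7.6,12.1,-28.3,0.4,10,-0.8,-2.8,-9.5,15,-35,0.4,12.7,-0.9,-2.2,-11.5,18,-42,0.4,12.7,-0.9,-2.2,-13.3,21,-49,0.4,12.7,-0.9,-2.2,-15,24,-56,0.4,12.7,-0.9,-2.2,-16,25.5,-59.7,0.4,12.7,-0.9,-2.2,-16,25.5,-59.7,0.4])

```text
clock: 22.52
tcp_pos: [0.4176, -0.2981, 0.0872]
orientation: [0.012, -0.393, 0.92, 0.0]
wrist_force: [1.2, -0.4, 0.1]
finger_gap: 0.0552
```

Emit:
send_rows(series=[0.1,0,1.5,-0.8,1.3,-3.1,0.4,0.1,0,3,-0.8,1.3,-3.1,0.4,0.1,0,3,-0.8,1.3,-3.1,0.4,0.1,0,3,-0.8,1.3,-3.1,0.4,0.1,0,3,-0.8,1.3,-3.1,0.4,0.1,0,3,-0.8,1.3,-3.1,0.4])

```text
clock: 23.02
tcp_pos: [0.4173, -0.2986, 0.059]
orientation: [0.0, -0.415, 0.91, 0.001]
wrist_force: [-0.4, 0.1, -0.3]
finger_gap: 0.0557
```

```bash
python3 - <<'E'
from h import *
s=get_state(); print(s["clock"],s["tcp_pos"],s["finger_gap"],s["wrist_force"])
Mt=yawM(t[2]-np.pi/2)
T=lambda y,z:np.append(place([[0,y,0]],t)[0][:2],z)
chain([(T(-.034,.012),Mt),(T(-.034,.0085),Mt)])
E
```

```text
23.0167 [ 0.41725701 -0.29859694  0.05901097] 0.055666155108707586 [-0.41108932  0.12695758 -0.34170894]
call 0
[0.03, -0.07, 4.7] [0.1, 0.1, 0.0]
[0.03, -0.07, 5.05] [0.1, 0.1, 0.0]
```

Emit:
send_rows(series=[0,0,1.5,0,0,0,0.4,0,0,3,0,0,0,0.4,0,0,4,0,0,0,0.4,0,0,4.5,0,0,0,0.4,0,0,4.8,0,0,0,0.4,0,0,4.9,0,0,0,0.4,0,0,4.9,0,0,0,0.4])

```text
clock: 23.6
tcp_pos: [0.4172, -0.2983, 0.0099]
orientation: [0.0, -0.415, 0.91, 0.001]
wrist_force: [0.2, 0.1, -1.0]
finger_gap: 0.0554
```

Emit:
send_rows(series=[0,0,0.1,0,0,0,0.4,0,0,0.2,0,0,0,0.4,0,0,0.2,0,0,0,0.4])

```text
clock: 23.85
tcp_pos: [0.4176, -0.2985, 0.0088]
orientation: [0.0, -0.415, 0.91, 0.0]
wrist_force: [-0.5, 1.0, 6.0]
finger_gap: 0.0554
```

Emit:
send_rows(series=[0,0,-0.1,0,0,0,0.4,0,0,-0.1,0,0,0,0.8,0,0,-0.1,0,0,0,1,0,0,-0.1,0,0,0,1,0,0,-1.5,0,0,0,1,0,0,-4,0,0,0,1,0,0,-8,0,0,0,1,0,0,-12,0,0,0,1,0,0,-15,0,0,0,1,0,0,-15,0,0,0,1])

```text
clock: 24.68
tcp_pos: [0.4201, -0.3012, 0.1642]
orientation: [0.002, -0.415, 0.91, -0.004]
wrist_force: [0.5, -0.7, 0.3]
finger_gap: 0.0855
```

Emit:
send_rows(series=[4,0,-4,0,0,0,1,8,0,-8,0,0,0,1,12,0,-8,0,0,0,1,16,2,-8,0,0,0,1,18,4,-8,0,0,0,1,20,6,-8,0,0,0,1,20,6,-8,0,0,0,1,20,6,-8,0,0,0,1,20,6,-8,0,0,0,1])

```text
clock: 25.43
tcp_pos: [0.2407, -0.4103, 0.2371]
orientation: [0.0, -0.415, 0.91, 0.001]
wrist_force: [1.5, 0.8, -0.6]
finger_gap: 0.0854
```

```bash
python3 - <<'E'
from h import *
s=get_state(); print(s["clock"],s["tcp_pos"],s["finger_gap"],s["wrist_force"],abs(s["qvel"]).max())
I={n:read_camera(n) for n in CAM}; old={n:cv2.imread(f"pics/{n}0.png") for n in CAM}
print("top plate fit",edgefit(I,rect(.033,.033,.018),b,("top",),((.003,.003,.03),)),edgefit(I,rect(.033,.033,.018),b,("top","scene"),((.003,.003,.03),)),b)
a=cv2.resize(I["top"][180:345,170:330],(384,396),interpolation=cv2.INTER_CUBIC)
q=cv2.resize(I["scene"][195:325,190:316],(384,396),interpolation=cv2.INTER_CUBIC)
cv2.imwrite("pics/fin.png",np.hstack([a,q]))
E
```

```text
25.4333 [ 0.24070252 -0.41030906  0.23709656] 0.08539124699912952 [ 1.50864004  0.81960402 -0.56566271] 0.03304360049953503
top plate fit (array([ 0.47332512, -0.1836786 , -1.58628985]), np.float64(-64.0278549194336)) (array([ 0.46578874, -0.18356487, -1.58634309]), np.float64(-173.28521728515625)) [ 0.46888928 -0.18001792 -1.6291793 ]
```

View pics/fin.png

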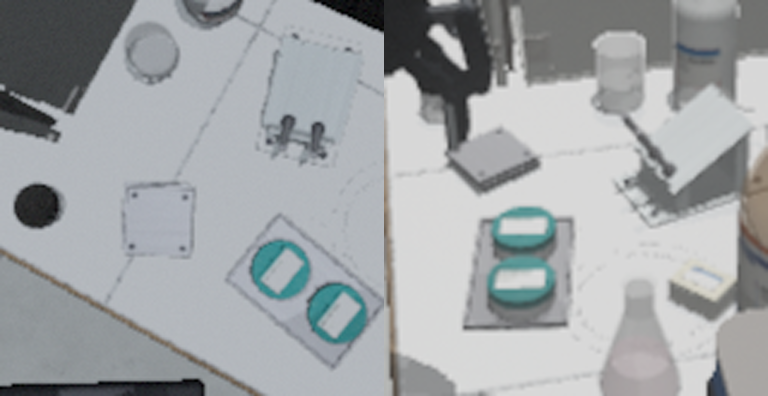

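```bash
python3 -c "
from workcell import *
print(hand_in())"
```

```text
the job is handed in; nothing more can be done
None
```

The stack is unloaded and the job was handed in at about 25 s of the 69 s allowed. `hand_in` gives no verdict. By my final pictures and force readings, every end condition I could check is met.

- **Tins:** both stand lid up, side by side on the tray floor, about 67 mm apart. Each was lowered until the wrist force showed contact, then released.
- **Plates:** both lie flat on the first plate. The last edge fits put the top plate's centre about 5–6 mm from where I first measured the base plate (limit 10 mm). Its edges were about 2.5° off parallel (limit about 10°).
- **Fit disagreement:** the top-camera fit and the combined fit differ by about 7 mm in x. An earlier single-camera fit put the centre about 7 mm off and the edges about 5° off. In the last picture the pile looks squared up to a few millimetres.
- **First plate:** setting plate_high down was the roughest step. The fingertips reached past its underside and met the base plate first, pressing with about 48 N at the wrist. I eased off and released it from a few millimetres up. The pictures show no visible shift of the base plate. plate_low was gripped closer to the fingertips and went down with about 3 N.
- **Other things on the bench:** the beaker, jar, cuvette box and flask look unmoved by eye, as does the part of the wash bottle in view. I did not measure them again. The gripper is open and clear of everything.

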